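# Open a latched flask carrier and hold its gate wide

## Robot

A 6-joint arm with a two-finger parallel gripper is mounted at the origin on a cart in front of the work surface, level with it; the furniture and walls round the work are solid. World frame = base frame: x ahead of the robot, y to its left, z up, the work surface at z = 0. Lengths are in m, angles in rad, forces in N, time in s.
With the tool pointing down it reaches from about 0.35 to 0.725 m from the base axis. Payload 6 kg.
Tool frame: the origin (TCP) lies on the centre line of the jaws, within the pads' length; the fingertips stand 25 mm ahead of it and the grasp point (between the pads) lies 6 mm ahead of it; z points along the fingers, y is the line along which they close (so a half turn about z gives the same grasp; the last joint's range is limited). The gripper opens to 85 mm and grips with 20 to 120 N. Pads are 22 mm wide; open, the fingers measure 114 mm over their backs; the gripper's body (76 mm by 85 mm) begins 54 mm behind the grasp point. The pads swing forward as they close: fully open they stand 13 mm farther back than shut.
Start: joints at [-0.986, 0.04, 0.085, 0, -1.615, -0.334], TCP at [0.149, -0.581, 0.256] pointing down, gripper open.
Joint ranges: [-2.56, 2.56], [-1.29, 2.01], [-1.08, 1.49], [-3.29, 1.98], [-2.81, -0.18], [-2.99, 2.99]. Speed limits (rad/s): [2.57, 2.57, 3.01, 3.14, 3.14, 3.14].

## Interface

Orientations are given as [roll, pitch, yaw] about the fixed x, y, z axes, in that order (R = Rz(yaw) Ry(pitch) Rx(roll)).
In Python, from rig import arm gives the robot as it stands.
- The arm moves only by the shell command python3 -m handwheel 'ROWS' [OPENING] [FORCE]. ROWS is JSON, a list of rows, each a list of 4 numbers: the shift along the tool's x, y, z in m, then the turn about the tool's z in rad. In form: [[tx, ty, tz, roll], ...]. A call has 1 to 12 rows; each row shifts and turns the commanded pose from where the row before left it, along the tool's axes as they then stand; what a row does not reach is not made up. A row lasts 1/8 s, in which the tool goes at most 62.5 mm and 10.7 degrees, less where a joint would pass 70% of its speed; a pose out of reach is approached as far as the arm can. A call with a gripper value outside its range is refused whole. OPENING is the gripper command: -1 is shut, 1 is fully open, values between are in proportion, set as the call begins (- or left out, the last holds). The fingers move at their own pace and stop on an object; FORCE is the grip in N (left out, the last holds). Time passes only in rows, so rows that do not move let the fingers close. It gives the time, the measured TCP pose, the force, the opening and the grip force at its end, in the units of the state.
- arm.sense(): the state, without advancing time (a new reading comes with each control period).
- arm.camera(name): name is "side" or "top"; returns a dict with "pixels" (480x640x3 uint8, blue, green, red), "intrinsics" (3x3 intrinsics, pixels), "origin" and "attitude" of the camera in the world. Camera axes: x right, y up, looking along -z (the intrinsics and any distortion apply to the point x, -y, -z); pixel columns grow to the right and rows downward; lengths in m; the calibration is good to about 2 mm. A picture is of the moment at which its call begins. There is no depth.
- arm.sign_off(): hands the job in; it is judged then, once.
The state is a dict: "time": time; "joints": joint angles; "qd": joint speeds; "joint_torque": joint torques, N m; "tcp_pos": TCP position; "eef_rot": TCP orientation; "wrist_force": force on the tool from outside, world axes, zero at the start; "wrist_torque": the same for the moment, N m; "opening": finger opening in m; "grasp_force": force on a finger pad.
Only numpy, scipy, OpenCV 4.12 (cv2) and the standard library are available. Lean on these libraries where they do the work, as an engineer would, in place of code of your own. Each camera call takes 0.05 s, during which the arm holds its last target. There are 200 camera calls.

## Task

The culture flask in the carrier has to be taken out by a colleague who needs the gate kept open. Squeeze together the two tabs of the catch at the gate's free end, so that the gate springs a little ajar; then squeeze the catch nearer the hinge, so that it springs free; then pull the gate by its post handle past the detent and swing it wide open, about square to the carrier's front or a little further. It springs back if let go, so finish while still holding it wide open and still with the fingers; leave the flask and all the other things where they are.

Things in the scene. Friction and masses are not known exactly. Their poses are not given: they have to be found in the camera images.
- carrier: flask carrier screwed to the worktop, an aluminium box with a clear roof, 100 deep (x) x 250 wide (y) x 75 mm high; origin at the centre of its underside; its -x side is the open front that the gate closes, +y points to the gate's free end, -y to the hinge. It is turned about the vertical by 0.05 to 0.45 rad. Nothing on it rises above 126 mm from the worktop
- far_catch (a point): point midway between the two upright black tabs of the catch at the gate's free end, 104 mm above the worktop (axes as the carrier's). Each tab is 26 mm long in x, 8 mm thick in y, from 78 to 122 mm above the worktop; outer faces at y = -24 and +24 mm (48 mm over both, 26 mm squeezed). The roof below is 75 mm above the worktop. Both tabs in together free the gate from this catch
- hinge_catch (a point): the same point of the second, equal catch, 95 mm nearer the hinge. Squeezed after the first, it lets the gate spring open to about 0.45 rad; squeezed before the first, it does nothing. Keep it squeezed about 1 s so that the gate has time to move
- gate_hinge (a point): point on the gate's upright hinge axis, 104 mm above the worktop, at x = -54, y = -115 mm of the carrier (axes as the carrier's). A small sprung detent pin sits beside it on the roof (up to 91 mm high). The gate is 233 mm long and reaches down to 12 mm above the worktop
- handle (a point): point on the axis of the gate's upright round black post handle, 14 mm in diameter, 106 mm above the worktop; the post's free top is at 126 mm, and its upper stub to the gate at 73 mm. Closed, it stands 44 mm in front (-x) of the gate's mid plane and 127.5 mm from the hinge (+y). Axes turn with the gate: +y from the hinge along the gate to its free end, -x out of its front
- gate (a joint): gate angle, rad: 0 closed, grows as it opens, counter-clockwise seen from above about gate_hinge, stop at 1.8. Once the first catch lets go it springs to 0.09 on to the second, and then to about 0.45. A spring (0.4 N m per rad) draws it to 0.5 from either side. A detent bump between 0.45 and 1.24 takes about 4 N at the handle; let go beyond it, the gate falls back to rest on it at 1.24
- far_a (a joint): travel of the +y tab of the free-end catch, m: 0 at rest, sliding along y toward the other tab to 0.011 fully in; its lug lets go of the gate after 0.006; a spring of 3 N rising to 6 N pushes it back out when let go
- far_b (a joint): travel of the -y tab of the free-end catch, m, the same the other way; keep both tabs squeezed about 1 s so that the gate has time to spring ajar
- near_a (a joint): travel of the +y tab of the catch nearer the hinge, m
- near_b (a joint): travel of the -y tab of the catch nearer the hinge, m
- culture_flask_mid (a point): centre of the culture flask 100x51x23 mm lying in the carrier along its y; to be left alone
- reagent_mid (a point): bystander: reagent bottle 56 mm across, 104 mm high, beyond the hinge side of the carrier; the point is its centre
- dropper_mid (a point): bystander: dropper bottle 27 mm across, 85 mm high, beside the free-end side of the carrier; its centre
- tape_mid (a point): bystander: roll of tape 76 mm across, 19 mm high, lying flat; its centre
- marker_mid (a point): bystander: marker pen 136 mm long, 14 mm high, lying; its centre
- clock_mid (a point): bystander: bench timer 66x66x21 mm; its centre

How it is judged:
On the way, in this order (a step that is already met when the one before it is completed fails the run):
1. the free-end catch is squeezed, both tabs, and the gate springs ajar on to the second catch (value of joint each of far_a, far_b above 0.005 m and value of joint gate between 0.05 and 0.2 rad), for 0.1 s.
2. the catch nearer the hinge is squeezed, both tabs, and the gate springs free (value of joint each of near_a, near_b above 0.005 m and value of joint gate above 0.2 rad), for 0.05 s.
3. the gate is swung past its detent (value of joint gate above 1.3 rad), for 0.1 s.
At the end, for the whole second after the job is handed in: the gate is held beyond 1.4 rad (80 degrees) and still (under 0.1 rad/s), the fingers bearing on it with more than 0.5 N, and the flask lies within 30 mm of where it was (value of joint gate above 1.4 rad and velocity of joint gate between -0.1 and 0.1 rad/s and contact force between the fingers and gate above 0.5 N and distance of culture_flask_mid from where it was at the start of the episode below 0.03 m); the arm keeps its last pose, push and grip.
It fails at once if the culture flask or a bystander is moved more than 30 mm (distance of any of culture_flask_mid, reagent_mid, dropper_mid, tape_mid, marker_mid, clock_mid from where it was at the start of the episode above 0.03 m).
It also fails if it takes over 58 s, if anything falls off the work surface, if the arm or the gripper's body presses on something with over 40 N, if the wrist force passes 120 N, or if a joint passes its speed limit or range.

## Working session

There is one attempt and no reset: what is moved stays moved. The work goes in short steps, Python scripts to look and compute and a shell command to move; the robot and the scene stay as the last step left them, time stands still between calls to the robot, and variables do not carry over. Pictures are saved under pics/ and viewed, at most 10 in all, crops included, and the job is handed in when it is done.

```bash
ls; mkdir -p pics; python3 - <<'E'
from rig import arm
import cv2,json
for n in("top","side"):
    c=arm.camera(n); cv2.imwrite(f"pics/{n}0.png",c["pixels"]); print(n,c["intrinsics"],c["origin"],c["attitude"],c.keys())
print(arm.sense())
E
```

```text
pics
top [[474.49036516   0.         316.30119657]
 [  0.         474.49036516 243.94709858]
 [  0.           0.           1.        ]] [ 0.37844315 -0.02903726  1.22928989] [ 0.17373508  0.01823451 -1.58100203] dict_keys(['pixels', 'intrinsics', 'origin', 'attitude'])
side [[450.74372853   0.         321.26595231]
 [  0.         450.74372853 238.32472901]
 [  0.           0.           1.        ]] [0.0582374  0.79987469 0.45614608] [ 1.2151192   0.02491339 -2.55894615] dict_keys(['pixels', 'intrinsics', 'origin', 'attitude'])
{'time': 0.1, 'joints': array([-9.86307648e-01,  4.07370559e-02,  8.38642208e-02, -4.03997306e-04,
       -1.61549450e+00, -3.33729456e-01]), 'qd': array([-0.00031396, -0.0025112 ,  0.00120419,  0.00201566,  0.00036638,
        0.00116377]), 'joint_torque': array([-4.55514441e-03, -3.69344044e+01,  3.48280406e+01,  6.95174575e+00,
       -4.64198485e-03,  2.61055050e-05]), 'tcp_pos': array([ 0.14890243, -0.58095246,  0.25536229]), 'eef_rot': array([ 3.13997611e+00, -1.33260180e-04, -2.89081559e+00]), 'wrist_force': array([-0.74040008, -0.11865212, -0.41096409]), 'wrist_torque': array([ 0.00534914,  0.02823931, -0.00522393]), 'grasp_force': 0.0, 'opening': 0.08557565959359731}
```

View pics/top0.png

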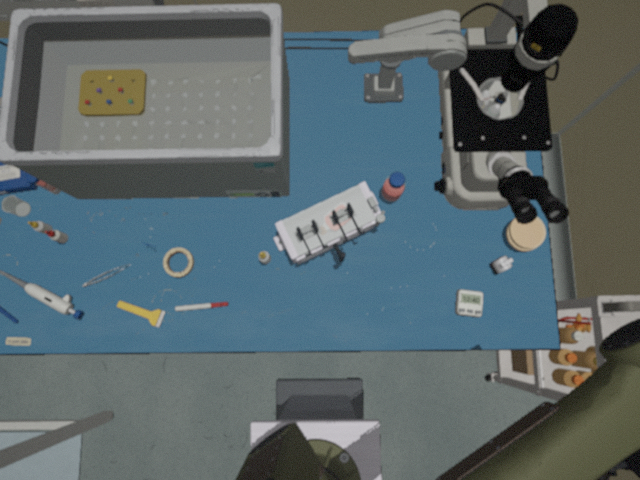

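View pics/side0.png

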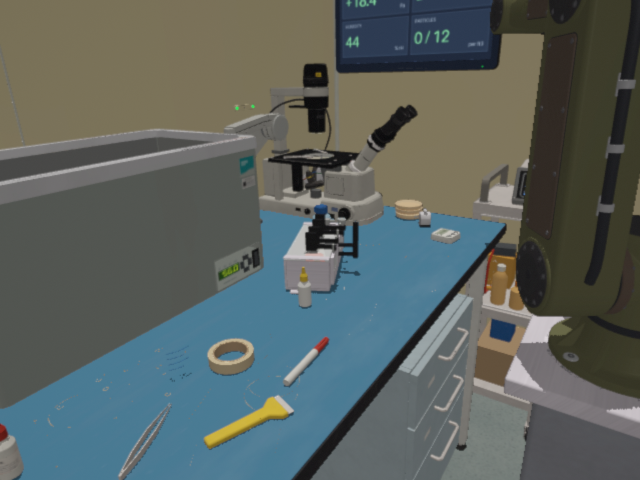

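The top view shows the carrier at about (330,222), with the free end to the left by the dropper (264,257). The hinge is to the right by the reagent bottle (393,185), and the dark tabs are at x≈298–352. The side view shows the carrier at (315,255). Next I'll zoom in and measure.

```bash
cat > h.py <<'E'
import numpy as np, cv2
from scipy.spatial.transform import Rotation as Ro
def rays(c,uv):
    uv=np.atleast_2d(uv).astype(float); K=c["intrinsics"]
    d=np.c_[(uv[:,0]-K[0,2])/K[0,0],-(uv[:,1]-K[1,2])/K[1,1],-np.ones(len(uv))]
    return np.array(c["origin"]),Ro.from_euler("xyz",c["attitude"]).apply(d)
def plane(c,uv,z):
    o,d=rays(c,uv); return o+d*((z-o[2])/d[:,2])[:,None]
def proj(c,P):
    p=Ro.from_euler("xyz",c["attitude"]).inv().apply(np.atleast_2d(P)-np.array(c["origin"])); K=c["intrinsics"]
    return np.c_[K[0,2]+K[0,0]*p[:,0]/-p[:,2],K[1,2]-K[1,1]*p[:,1]/-p[:,2]]
E
python3 - <<'E'
from rig import arm
import cv2,numpy as np
from h import *
c=arm.camera("top"); im=c["pixels"]
cv2.imwrite("pics/topc.png",cv2.resize(im[170:285,250:420],None,fx=4.6,fy=4.6,interpolation=cv2.INTER_CUBIC))
g=im[170:285,250:420].max(2)
n,l,s,ce=cv2.connectedComponentsWithStats((g<62).astype(np.uint8))
for i in range(1,n):
    if s[i,4]>8:
        uv=ce[i]+[250,170]; print(s[i],uv,plane(c,uv,.12)[0],plane(c,uv,.104)[0])
E
```

```text
[22 22  8  4 29] [275.13793103 193.55172414] [0.69866432 0.08768723 0.12      ] [0.70328307 0.08937082 0.104     ]
[97 36  5 11 27] [349.51851852 210.88888889] [ 0.65284368 -0.09135343  0.12      ] [ 0.65680154 -0.09225226  0.104     ]
[83 42  5 11 27] [334.74074074 217.33333333] [ 0.63749838 -0.05563843  0.12      ] [ 0.6412349  -0.05602211  0.104     ]
[63 52  4 10 18] [314.38888889 226.77777778] [ 0.61506647 -0.00665145  0.12      ] [ 0.61847944 -0.00632857  0.104     ]
[48 59  4 10 15] [299.6        233.93333333] [0.59813122 0.02878174 0.12      ] [0.60129992 0.0296157  0.104     ]
[83 75 11 17 60] [338.53333333 253.01666667] [ 0.55088544 -0.06313482  0.12      ] [ 0.55337269 -0.06362663  0.104     ]
```

View pics/topc.png

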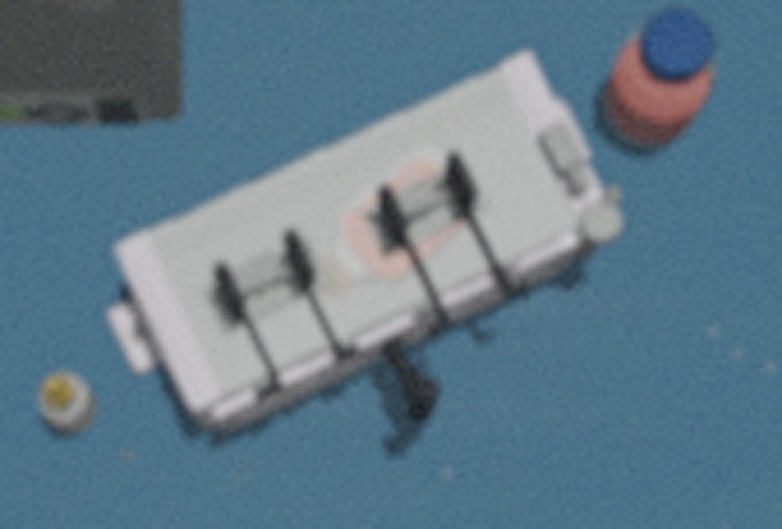

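The crop shows the four tabs at (230,285), (300,258), (390,215) and (460,185), and the handle post at (420,400). The hinge boss is at (600,220). I'll check this against the roof corners and the side view.

```bash
python3 - <<'E'
from rig import arm
from h import *
c=arm.camera("top"); s=arm.camera("side")
f=lambda a:np.array(a)/4.6+[250,170]
q=plane(c,f([[118,243],[527,52],[205,410]]),.075); print(q)
d=q[0]-q[1]; print("len",np.linalg.norm(d),"yaw",np.arctan2(-d[0],d[1]), np.linalg.norm(q[0]-q[2]))
T=np.array([[349.5,210.9],[334.7,217.3],[314.4,226.8],[299.6,233.9]])
for z in(.104,.112,.12):
    p=plane(c,T,z); m=[(p[0]+p[1])/2,(p[2]+p[3])/2]; e=m[1]-m[0]; print(z,m,np.linalg.norm(e),np.arctan2(-e[0],e[1]))
print("boss",plane(c,f([600,218]),.104),"post top",plane(c,f([418,405]),.126))
im=s["pixels"]; x0,y0=270,190
k=6; cr=cv2.resize(im[y0:y0+95,x0:x0+110],None,fx=k,fy=k,interpolation=cv2.INTER_CUBIC)
yaw=.43; ex=np.array([np.cos(yaw),np.sin(yaw),0]); ey=np.array([-np.sin(yaw),np.cos(yaw),0])
p=plane(c,T,.112); fc=(p[2]+p[3])/2; fc[2]=0
def dot(P,col):
    for u in proj(s,P): cv2.circle(cr,tuple(int(v) for v in ((u-[x0,y0]+.5)*k)),3,col,-1)
for o in(0,-.095):
  for sy in(-.024,.024,):
    for sx in(-.013,.013):
      dot(fc+ey*(o+sy)+ex*sx+[0,0,.122],(0,0,255)if o==0 else(0,255,255))
cv2.imwrite("pics/sidec.png",cr)
E
```

```text
[[ 0.6360954   0.09077402  0.075     ]
 [ 0.74015027 -0.13352322  0.075     ]
 [ 0.54408283  0.04377453  0.075     ]]
len 0.24725830983729552 yaw 0.4343652468169568 0.10332117507415259
0.104 [array([ 0.6490469 , -0.07406558,  0.104     ]), array([0.60990306, 0.01163019, 0.104     ])] 0.09421255751828223 0.42847516371751054
0.112 [array([ 0.6471231 , -0.07374547,  0.112     ]), array([0.60825754, 0.01134107, 0.112     ])] 0.09354277414475146 0.4284751637175108
0.12 [array([ 0.6451993 , -0.07342535,  0.12      ]), array([0.60661203, 0.01105196, 0.12      ])] 0.0928729907712207 0.428475163717511
boss [[ 0.63948757 -0.1667999   0.104     ]] post top [[ 0.53794667 -0.06821004  0.126     ]]
```

View pics/sidec.png

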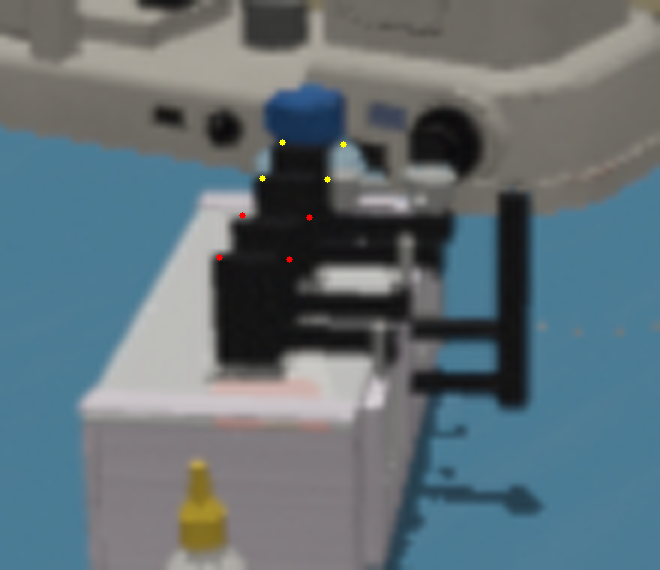

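Side-view check: the predicted tab tops land on the tabs within 1–2 mm, far pair at about (255,235) and near pair at (300,160). This gives carrier yaw ≈ 0.43, far_catch ≈ (0.609, 0.012) and hinge_catch ≈ (0.648, -0.074). I'll move over the far catch.

```bash
python3 -m handwheel '[[-0.02,0.015,0,0],[-0.042,0.033,0,0],[-0.042,0.033,0,0],[-0.042,0.033,0,0],[-0.042,0.033,0,0],[-0.042,0.033,0,0],[-0.042,0.033,0,0],[-0.042,0.033,0,0],[-0.042,0.033,0,0],[-0.042,0.033,0,0],[-0.042,0.033,0,0],[-0.042,0.033,0,0]]' 1 60
cat >> h.py <<'E'
def go(s,xy,z,yaw):
    """tool-frame shift (before turn) and turn to reach pose"""
    R=Ro.from_euler("xyz",s["eef_rot"]); d=np.array([*xy,z])-s["tcp_pos"]
    y=s["eef_rot"][2]; t=-((yaw-y+np.pi)%(2*np.pi)-np.pi)
    print("t",s["time"],"tcp",s["tcp_pos"].round(4),"rot",s["eef_rot"].round(4),"F",s["wrist_force"].round(1),"q",s["joints"].round(2))
    print("shift",R.inv().apply(d).round(4),"turn",round(t,4))
E
python3 -c "
from rig import arm
from h import *
go(arm.sense(),(.6088,.0120),.256,.43-np.pi)"
```

```text
time: 1.75
tcp_pos: [0.5228, -0.0938, 0.2565]
eef_rot: [3.142, 0.0, -2.89]
wrist_force: [-0.3, -0.5, 0.1]
opening: 0.0853
grasp_force: 0.0
t 1.75 tcp [ 0.5228 -0.0938  0.2565] rot [ 3.1416e+00  5.0000e-04 -2.8905e+00] F [-0.3 -0.5  0.1] q [ 0.2  -0.14 -0.09 -0.   -1.62 -1.52]
shift [-0.1095  0.0811  0.0005] turn -0.1789
```

```bash
python3 -m handwheel '[[-0.037,0.027,0,0],[-0.037,0.027,0,0],[-0.0355,0.0271,0,0],[0,0,0.03,-0.09],[0,0,0.03,-0.089],[0,0,0,0],[0,0,0,0]]'
python3 -c "
from rig import arm
from h import *
go(arm.sense(),(.6088,.0120),.111,.43-np.pi)"
```

```text
time: 2.62
tcp_pos: [0.6084, 0.0101, 0.1979]
eef_rot: [-3.141, 0.002, -2.714]
wrist_force: [-0.5, 0.2, 1.0]
opening: 0.0853
grasp_force: 0.0
t 2.625 tcp [0.6084 0.0101 0.1979] rot [-3.1407e+00  1.5000e-03 -2.7136e+00] F [-0.5  0.2  1. ] q [ 0.35  0.06  0.    0.   -1.51 -1.49]
shift [-0.001   0.0016  0.0869] turn -0.002
```

```bash
python3 -m handwheel '[[-0.001,0.0016,0.03,-0.002],[0,0,0.03,0],[0,0,0.02,0],[0,0,0.007,0],[0,0,0,0],[0,0,0,0]]'
python3 - <<'E'
from rig import arm
from h import *
go(arm.sense(),(.6088,.0120),.111,.43-np.pi)
c=arm.camera("top");s=arm.camera("side")
a=cv2.resize(c["pixels"][170:290,250:410],(400,300),interpolation=3)
b=cv2.resize(s["pixels"][180:300,260:420],(400,300),interpolation=3)
cv2.imwrite("pics/g1.png",np.hstack([a,b]))
E
```

```text
time: 3.38
tcp_pos: [0.6089, 0.0122, 0.1108]
eef_rot: [-3.141, 0.002, -2.71]
wrist_force: [0.3, 0.2, 0.7]
opening: 0.0855
grasp_force: 0.0
t 3.375 tcp [0.6089 0.0122 0.1108] rot [-3.1410e+00  2.0000e-03 -2.7099e+00] F [0.3 0.2 0.7] q [ 0.35  0.09 -0.12  0.   -1.35 -1.49]
shift [ 0.0002 -0.0002 -0.0002] turn 0.0017
```

View pics/g1.png

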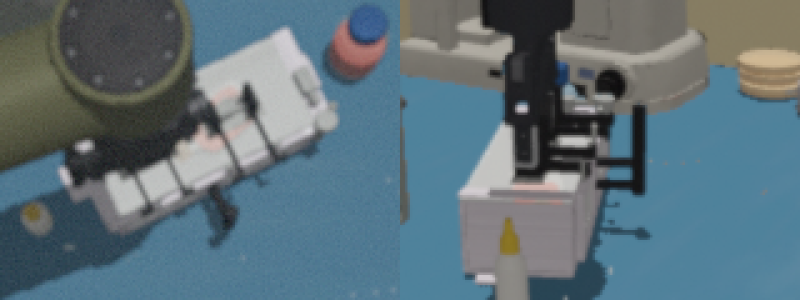

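The gripper straddles the far catch, with the finger at (530,140) in the right panel in front of the tabs and nothing disturbed. Squeezing now.

```bash
python3 -m handwheel '[[0,0,0,0],[0,0,0,0],[0,0,0,0],[0,0,0,0],[0,0,0,0],[0,0,0,0],[0,0,0,0],[0,0,0,0],[0,0,0,0],[0,0,0,0],[0,0,0,0],[0,0,0,0]]' -1 40; python3 -m handwheel '[[0,0,0,0],[0,0,0,0],[0,0,0,0],[0,0,0,0]]'
python3 - <<'E'
from rig import arm
from h import *
c=arm.camera("top");s=arm.camera("side")
a=cv2.resize(c["pixels"][170:290,250:410],(400,300),interpolation=3)
b=cv2.resize(s["pixels"][180:300,260:420],(400,300),interpolation=3)
cv2.imwrite("pics/g2.png",np.hstack([a,b]))
E
```

```text
time: 4.97
tcp_pos: [0.6094, 0.0104, 0.1118]
eef_rot: [-3.138, 0.002, -2.71]
wrist_force: [0.9, -7.5, 6.3]
opening: 0.0217
grasp_force: 41.2
time: 5.48
tcp_pos: [0.6094, 0.0104, 0.1117]
eef_rot: [-3.138, 0.002, -2.71]
wrist_force: [1.9, -5.9, 6.1]
opening: 0.0217
grasp_force: 41.2
```

View pics/g2.png

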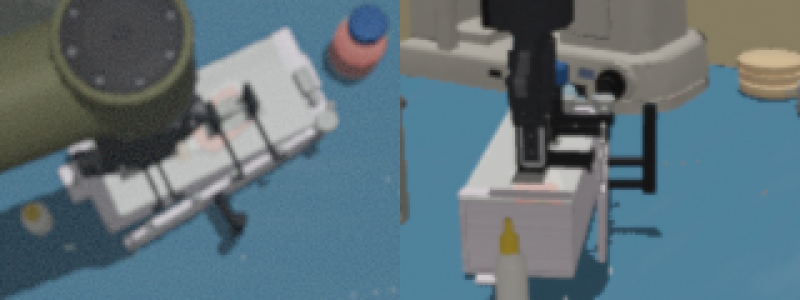

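The gate has sprung ajar: there is a visible gap along the carrier's front at (150,235) left and (605,210) right. Next I'll release, lift, and shift 95 mm toward the hinge.

```bash
python3 -m handwheel '[[0,0,0,0],[0,0,0,0],[0,0,0,0],[0,0,0,0],[0,0,-0.02,0],[0,0,-0.025,0],[0,0,-0.025,0],[0,0,0,0]]' 1
python3 -c "
from rig import arm
from h import *
go(arm.sense(),(.6488,-.0757),.111,.43-np.pi)"
```

```text
time: 6.58
tcp_pos: [0.6096, 0.0123, 0.1838]
eef_rot: [-3.14, 0.006, -2.71]
wrist_force: [0.5, 0.9, 0.4]
opening: 0.0852
grasp_force: 0.0
t 6.575 tcp [0.6096 0.0123 0.1838] rot [-3.14    0.006  -2.7096] F [0.5 0.9 0.4] q [ 0.35  0.06 -0.02  0.   -1.48 -1.49]
shift [ 0.0017 -0.0963  0.0729] turn 0.002
```

```bash
python3 -m handwheel '[[0.001,-0.03,0,0.002],[0.001,-0.036,0,0],[0,-0.03,0,0],[0,0,0,0],[0,0,0.03,0],[0,0,0.03,0],[0,0,0.013,0],[0,0,0,0],[0,0,0,0]]'
python3 - <<'E'
from rig import arm
from h import *
go(arm.sense(),(.6488,-.0757),.111,.43-np.pi)
E
```

```text
time: 7.7
tcp_pos: [0.6472, -0.0757, 0.1081]
eef_rot: [-3.141, 0.002, -2.711]
wrist_force: [0.6, -0.4, 0.1]
opening: 0.0853
grasp_force: 0.0
t 7.7 tcp [ 0.6472 -0.0757  0.1081] rot [-3.1405e+00  2.1000e-03 -2.7114e+00] F [ 0.6 -0.4  0.1] q [ 0.19  0.2  -0.01  0.   -1.36 -1.33]
shift [-0.0015 -0.0007 -0.0029] turn 0.0002
```

```bash
python3 -m handwheel '[[-0.0015,0,-0.003,0],[0,0,0,0],[0,0,0,0],[0,0,0,0],[0,0,0,0],[0,0,0,0],[0,0,0,0],[0,0,0,0],[0,0,0,0],[0,0,0,0],[0,0,0,0],[0,0,0,0]]' -1 40; python3 -m handwheel '[[0,0,0,0],[0,0,0,0],[0,0,0,0],[0,0,0,0]]'
python3 - <<'E'
from rig import arm
from h import *
c=arm.camera("top");s=arm.camera("side")
a=cv2.resize(c["pixels"][170:290,250:410],(400,300),interpolation=3)
b=cv2.resize(s["pixels"][180:300,260:420],(400,300),interpolation=3)
cv2.imwrite("pics/g3.png",np.hstack([a,b]))
E
```

```text
time: 9.2
tcp_pos: [0.6489, -0.0763, 0.112]
eef_rot: [-3.138, 0.003, -2.712]
wrist_force: [0.3, -2.7, 6.8]
opening: 0.0218
grasp_force: 41.5
time: 9.7
tcp_pos: [0.6489, -0.0763, 0.112]
eef_rot: [-3.138, 0.003, -2.712]
wrist_force: [-0.2, -2.2, 6.5]
opening: 0.0213
grasp_force: 41.5
```

View pics/g3.png

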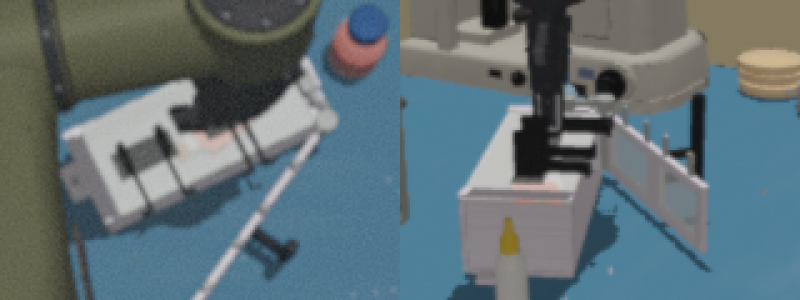

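The gate has sprung free to about 0.45 rad. The post is near (285,250) in the left panel, and its top is at (700,97) in the right panel. I'll release, rise and measure the post.

```bash
python3 -m handwheel '[[0,0,0,0],[0,0,0,0],[0,0,0,0],[0,0,-0.02,0],[0,0,-0.03,0],[0,0,-0.03,0],[0,0,0,0]]' 1
python3 - <<'E'
from rig import arm
from h import *
c=arm.camera("top");s=arm.camera("side"); go(arm.sense(),(.6488,-.0757),.111,.43-np.pi)
for n,q,(x0,y0,x1,y1) in(("top",c,(335,245,385,290)),("side",s,(360,205,420,270))):
    g=q["pixels"][y0:y1,x0:x1].max(2); k,l,st,ce=cv2.connectedComponentsWithStats((g<60).astype(np.uint8))
    for i in range(1,k):
        if st[i,4]>10: print(n,st[i,:4]+[x0,y0,0,0],st[i,4],ce[i]+[x0,y0])
# expected post for hinge
yaw=.43; hinge=np.array([.6395,-.1668])
for a in(.4,.45,.5):
    t=yaw+a; ex=np.array([np.cos(t),np.sin(t)]);ey=np.array([-ex[1],ex[0]])
    h=hinge+.1275*ey-.044*ex; P=[[*h,.126],[*h,.075]]; print(a,h,proj(c,P).round(1).tolist(),proj(s,P).round(1).tolist())
a=cv2.resize(c["pixels"][200:300,300:420],(400,333),interpolation=3)
b=cv2.resize(s["pixels"][190:290,320:440],(400,333),interpolation=3)
cv2.imwrite("pics/g4.png",np.hstack([a,b]))
E
```

```text
time: 10.68
tcp_pos: [0.6492, -0.0754, 0.1946]
eef_rot: [-3.139, 0.006, -2.712]
wrist_force: [-0.8, -0.5, 0.7]
opening: 0.0854
grasp_force: 0.0
t 10.775 tcp [ 0.6479 -0.0751  0.1903] rot [ 3.1415e+00  1.4000e-03 -2.7118e+00] F [ 0.4 -0.8 -0.4] q [ 0.19  0.18  0.12 -0.   -1.51 -1.33]
shift [-0.0004 -0.0009  0.0793] turn -0.0002
top [352 263  14  11] 42 [359.47619048 268.28571429]
side [376 218   6  33] 123 [378.66666667 232.40650407]
side [368 240   7   3] 15 [371.2        241.06666667]
0.4 [ 0.51571922 -0.11322232] [[360.3, 267.2], [358.8, 269.8]] [[375.7, 218.6], [375.4, 238.8]]
0.45 [ 0.51319614 -0.11947574] [[363.0, 268.3], [361.4, 270.8]] [[377.9, 218.0], [377.5, 238.2]]
0.5 [ 0.51098876 -0.12584744] [[365.8, 269.2], [364.0, 271.7]] [[379.9, 217.5], [379.5, 237.6]]
```

View pics/g4.png

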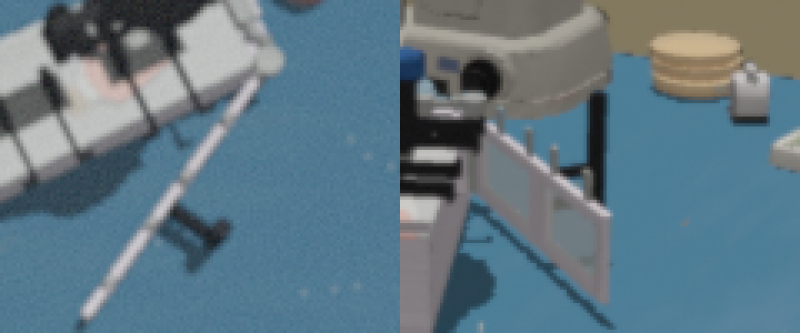

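The post is at (218,230) left and (597,95)–(597,190) right, which fits the hinge model at gate angle ≈ 0.48 rad, so the post is at about (0.512, -0.1235). Moving above it, with the jaws to close along the gate.

```bash
python3 -m handwheel '[[0.036,0.003,0,-0.12],[0,0,0,-0.12],[0,0,0,-0.12],[0,0,0,-0.12],[0,0,0,0]]'
cat >> h.py <<'E'
HG=np.array([.6395,-.1668])
def post(a,yaw=.43):
    t=yaw+a; ex=np.array([np.cos(t),np.sin(t)]);ey=np.array([-ex[1],ex[0]])
    return HG+.1275*ey-.044*ex, t-np.pi
E
python3 - <<'E'
from rig import arm
from h import *
s=arm.camera("top"); print(plane(s,[365.4,269],.126))
h,y=post(.48); go(arm.sense(),h,.190,y)
E
```

```text
time: 11.4
tcp_pos: [0.6134, -0.0875, 0.1884]
eef_rot: [3.14, -0.001, -2.233]
wrist_force: [0.6, 0.0, -1.1]
opening: 0.0855
grasp_force: 0.0
[[ 0.51137542 -0.12494496  0.126     ]]
t 11.45 tcp [ 0.6135 -0.0875  0.1886] rot [ 3.1404e+00 -8.0000e-04 -2.2343e+00] F [ 0.4 -0.1  0.1] q [ 0.18  0.1   0.02 -0.   -1.5  -0.84]
shift [ 0.0908  0.0581 -0.0013] turn -0.0027
```

```bash
python3 -m handwheel '[[0.03,0.019,0,-0.003],[0.03,0.02,0,0],[0.031,0.019,0,0],[0,0,0,0],[0,0,0,0]]'
python3 - <<'E'
from rig import arm
from h import *
h,y=post(.48); go(arm.sense(),h,.113,y)
s=arm.camera("side");c=arm.camera("top"); print(proj(c,[*h,.19]))
b=cv2.resize(s["pixels"][150:290,290:450],(480,420),interpolation=3)
cv2.imwrite("pics/g5.png",b)
E
```

```text
time: 12.08
tcp_pos: [0.5124, -0.1239, 0.1893]
eef_rot: [-3.142, 0.0, -2.23]
wrist_force: [-0.0, 1.0, 0.3]
opening: 0.0857
grasp_force: 0.0
t 12.075 tcp [ 0.5124 -0.1239  0.1893] rot [-3.1415e+00  3.0000e-04 -2.2302e+00] F [-0.   1.   0.3] q [ 0.14 -0.15 -0.22 -0.   -1.5  -0.8 ]
shift [-0.0001  0.0008  0.0763] turn 0.0014
[[367.07094227 265.29117931]]
```

View pics/g5.png

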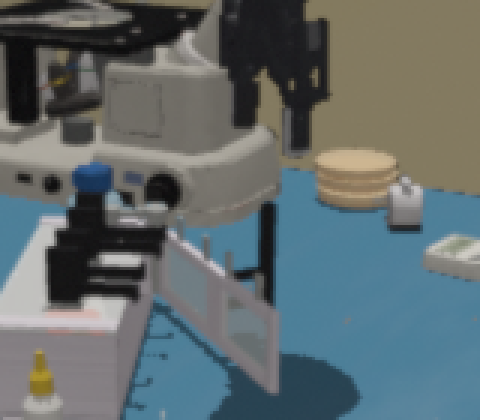

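The open fingers at (242,110) and (297,130) stand above and on either side of the post top at (267,205). Descending and gripping.

```bash
python3 -m handwheel '[[0,0,0.03,0],[0,0,0.03,0],[0,0,0.016,0],[0,0,0,0]]'; python3 -m handwheel '[[0,0,0,0],[0,0,0,0],[0,0,0,0],[0,0,0,0],[0,0,0,0],[0,0,0,0],[0,0,0,0],[0,0,0,0]]' -1 50
python3 - <<'E'
from rig import arm
from h import *
h,y=post(.48); s=arm.sense();go(s,h,.113,y); 
R=Ro.from_euler("xyz",s["eef_rot"]); tc=s["tcp_pos"][:2]
v=tc-HG; print("r",np.linalg.norm(v),np.hypot(.1275,.044),"phi0",np.arctan2(*v[::-1])); 
g=np.arctan2(v[1],v[0])-np.arctan2(.1275,-.044)-.43; print("gate",g%(2*np.pi))
r=R.inv().apply([*(HG-tc),0]); print("hinge in tool",r)
# per-row turn dth about hinge in tool axes
d=.1
Rz=Ro.from_euler("z",-d).as_matrix()
print("row for gate +0.1:", (r-Rz@r).round(4))
E
```

```text
time: 12.68
tcp_pos: [0.5119, -0.1239, 0.1122]
eef_rot: [3.14, -0.002, -2.229]
wrist_force: [0.2, 0.4, 0.2]
opening: 0.0847
grasp_force: 0.0
time: 13.68
tcp_pos: [0.515, -0.1241, 0.1142]
eef_rot: [-3.136, 0.004, -2.228]
wrist_force: [12.7, -3.4, -5.5]
opening: 0.0131
grasp_force: 48.6
t 13.675 tcp [ 0.515  -0.1241  0.1142] rot [-3.1357  0.0041 -2.2285] F [12.7 -3.4 -5.5] q [ 0.14 -0.12 -0.33  0.   -1.35 -0.8 ]
shift [0.0013 0.003  0.0011] turn 0.0031
r 0.1315902570248694 0.13487864916286788 phi0 2.810975857849254
gate 0.4778783716732777
hinge in tool [-0.04227249 -0.1246122   0.00091201]
row for gate +0.1: [ 0.0122 -0.0048  0.    ]
```

Gripped (13 mm opening, 49 N). Swinging the gate along its arc in stages.

```bash
python3 -m handwheel '[[0,-0.003,0,0],[0.0061,-0.0024,0,-0.05],[0.0123,-0.0048,0,-0.1],[0.0123,-0.0048,0,-0.1],[0.0123,-0.0048,0,-0.1],[0,0,0,0]]'
cat >> h.py <<'E'
def chk(s,a):
    h,y=post(a); go(s,h,.114,y); v=s["tcp_pos"][:2]-HG
    print("r",np.linalg.norm(v),"gate",(np.arctan2(v[1],v[0])-np.arctan2(.1275,-.044)-.43)%(2*np.pi),"grip",s["grasp_force"],s["opening"])
E
python3 -c "
from rig import arm
from h import *
chk(arm.sense(),.83)"
```

```text
time: 14.42
tcp_pos: [0.5079, -0.1714, 0.114]
eef_rot: [-3.14, 0.001, -1.88]
wrist_force: [2.2, 4.0, 1.4]
opening: 0.0127
grasp_force: 49.5
t 14.425 tcp [ 0.5079 -0.1714  0.114 ] rot [-3.1405e+00  6.0000e-04 -1.8803e+00] F [2.2 4.  1.4] q [ 0.05 -0.1  -0.31 -0.   -1.36 -0.36]
shift [-0.0007  0.0036  0.    ] turn 0.0013
r 0.13172597914403517 gate 0.8437324071446506 grip 49.450610876083374 0.01273851139493604
```

```bash
python3 -m handwheel '[[0.0122,-0.0048,0,-0.1],[0.0122,-0.0048,0,-0.1],[0.0122,-0.0048,0,-0.1],[0.0122,-0.0048,0,-0.1],[0,0,0,0]]'
python3 -c "
from rig import arm
from h import *
chk(arm.sense(),1.23)"
```

```text
time: 15.05
tcp_pos: [0.5193, -0.222, 0.1141]
eef_rot: [-3.14, -0.0, -1.482]
wrist_force: [0.2, 2.8, 5.9]
opening: 0.0127
grasp_force: 49.9
t 15.05 tcp [ 0.5193 -0.222   0.1141] rot [-3.1405e+00 -1.0000e-04 -1.4817e+00] F [0.2 2.8 5.9] q [-0.05 -0.02 -0.24 -0.   -1.35  0.14]
shift [-0.0003  0.0029  0.0001] turn -0.0001
r 0.13227852738532792 gate 1.239117862278441 grip 49.90597307682037 0.01274213894814831
```

```bash
python3 -m handwheel '[[0.0122,-0.0048,0,-0.1],[0.0122,-0.0048,0,-0.1],[0.0122,-0.0048,0,-0.1],[0.0061,-0.0024,0,-0.05],[0,0,0,0],[0,0,0,0],[0,0,0,0],[0,0,0,0]]'
python3 - <<'E'
from rig import arm
from h import *
chk(arm.sense(),1.58)
c=arm.camera("top");s=arm.camera("side")
a=cv2.resize(c["pixels"][170:320,240:440],(400,300),interpolation=3)
b=cv2.resize(s["pixels"][150:300,260:460],(400,300),interpolation=3)
cv2.imwrite("pics/g6.png",np.hstack([a,b])); print(arm.sense()["qd"].round(3))
E
```

```text
time: 16.05
tcp_pos: [0.544, -0.2595, 0.1141]
eef_rot: [3.141, -0.0, -1.133]
wrist_force: [-1.5, 1.8, 5.7]
opening: 0.0125
grasp_force: 49.9
t 16.05 tcp [ 0.544  -0.2595  0.1141] rot [ 3.1409e+00 -2.0000e-04 -1.1327e+00] F [-1.5  1.8  5.7] q [-0.11  0.08 -0.14  0.   -1.36  0.55]
shift [0.0007 0.0017 0.0001] turn -0.0011
r 0.133061627240124 gate 1.5789058784554033 grip 49.931246638298035 0.012466411502684717
[-0.     0.001  0.001 -0.001 -0.     0.001]
```

View pics/g6.png

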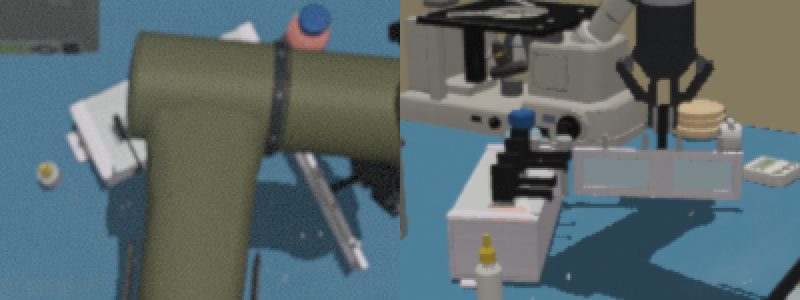

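The gate stands about square to the carrier's front, from roughly (300,150) to (355,265) on the left. The post is held in the fingers at (660,120) on the right, the arm is still, and the bystanders are in place. Handing in.

```bash
python3 -c "
from rig import arm
print(arm.sign_off())"
```

```text
the job is handed in; nothing more can be done
None
```

I squeezed both catches in order, swung the gate to about 1.58 rad and handed the job in at about 16 s with the post handle still gripped; sign-off returned no verdict, and the last pictures show the bystanders in place, though the arm hid part of the carrier, so I did not see the flask.

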